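# Slide the tea-ball dish to the serving station and hold it out, lip to the front

### The arm

A 7-joint arm with a two-finger parallel gripper is mounted at the origin on a cart in front of the work surface, level with it; the furniture and walls round the work are solid. World frame = base frame: x ahead of the robot, y to its left, z up, the work surface at z = 0. Lengths are in m, angles in rad, forces in N, time in s.
With the tool pointing down it reaches from about 0.425 to 0.925 m from the base axis. Payload 6.8 kg.
Tool frame: the origin (TCP) lies on the centre line of the jaws, within the pads' length; the fingertips stand 14 mm ahead of it and the grasp point (between the pads) lies 5 mm behind it; z points along the fingers, y is the line along which they close (so a half turn about z gives the same grasp; the last joint's range is limited). The gripper opens to 85 mm and grips with 20 to 120 N. Pads are 22 mm wide; open, the fingers measure 114 mm over their backs; the gripper's body (76 mm by 85 mm) begins 54 mm behind the grasp point. The pads swing forward as they close: fully open they stand 13 mm farther back than shut.
Start: joints at [1.086, 0.477, 0.022, 1.555, -0.011, 1.109, -0.083], TCP at [0.248, -0.628, 0.245] pointing down, gripper open.
Joint ranges: [-2.96, 2.96], [-0.34, 2.1], [-1.41, 1.46], [0.24, 2.44], [-1.37, 4.51], [0.17, 1.92], [-2.96, 2.96]. Speed limits (rad/s): [2.39, 2.39, 3.14, 3.14, 3.14, 3.14, 3.14].

### API

Orientations are given as a unit quaternion [w, x, y, z].
In Python, from station import bot gives the robot as it stands. The module is installed in compiled form; this text tells all that it offers.
- The arm moves only by the tool drive_tool, never from a script. Its argument "commands" is a list of rows, each an object with "hand": the opening, from 0 (shut) to 1 (fully open); "translation": the shift along the world's x, y, z in mm, a list of three; "angular": the turn, a rotation vector about the world's x, y, z in rad, a list of three. In form: [{"hand": hand, "translation": [tx, ty, tz], "angular": [ax, ay, az]}, ...]. A call has 1 to 12 rows; each row is the pose to reach, as a shift and turn from the pose commanded when the call began; what a row does not reach only later rows make up. A row lasts 1/8 s, in which the tool goes at most 62.5 mm and 10.7 degrees, less where a joint would pass 70% of its speed; a pose out of reach is approached as far as the arm can. A call with a gripper value outside its range is refused whole. The fingers move at their own pace and stop on an object; "force" is the grip in N (left out, the last holds). Time passes only in rows, so rows that repeat a pose let the fingers close. It gives the time, the measured TCP pose, the force, the opening and the grip force at its end, in the units of the state.
- bot.get_obs(): the state, without advancing time (a new reading comes with each control period).
- bot.read_camera(name): name is "scene" or "top"; returns the picture (480x640x3 uint8, red, green, blue); there is no depth.
- bot.camera_model(name): a dict with "fx", "fy", "cx", "cy" (pixels), "view" (4x4, takes a point from world to camera coordinates). Camera axes: x right, y up, looking along -z (the intrinsics and any distortion apply to the point x, -y, -z); pixel columns grow to the right and rows downward; lengths in m; the calibration is good to about 2 mm. A picture is of the moment at which its call begins. camera_model takes no time and is no camera call.
- bot.hand_in(): hands the job in; it is judged then, once.
Trained networks look in the newest picture that a camera, given by its name, has taken for a name from the list of things; names that differ only in an ending like _2 or _b are one class to them, and where a whole thing is asked for, a point or a joint stands for the part that bears it (a point fixed in the world has none). Each returns a list of dicts, best first, with "score" (0 to 1); they miss things now and then, are a little off and sometimes report something else, mostly with a low value. They report only what shows in the picture. A call takes as long as a camera call.
- bot.find_in(camera, query): "position" ([column, row] in pixels, amid what is visible of it).
- bot.outline_of(camera, query): "pixels" (480x640 bool, what is visible of it) and "position" ([column, row] in pixels, amid what is visible of it).
The state is a dict: "t": time; "q": joint angles; "joint_vel": joint speeds; "joint_torque": joint torques, N m; "eef_pos": TCP position; "tool_rot": TCP orientation; "contact_force": force on the tool from outside, world axes, zero at the start; "torque": the same for the moment, N m; "gripper_width": opening from 0.0 (shut) to 1.0 (fully open); "grasp_force": force on a finger pad.
Only numpy, scipy, OpenCV 4.12 (cv2) and the standard library are available. Lean on these libraries where they do the work, as an engineer would, in place of code of your own. Each camera call takes 0.05 s, during which the arm holds its last target. There are 200 camera calls.

### The job

Push the carriage by its upright tab along the slide to the next station on the right, until it clicks into the notch there. Then take the steel dish by its bridge handle, lift it straight up a few centimetres clear of the carriage and turn it a quarter turn so that its pouring lip points squarely to the front of the carriage (the side with the tab), keeping it level with the loose tea ball resting in the middle all the while and never touching the ball. Finish holding the dish still and level there above the carriage in the gripper; do not put it down, and leave the spotted mug, the small jar and the salt shaker alone.

Things in the scene. Friction and masses are not known exactly. Their poses are not given: they have to be found in the camera images.
- slide: fixed wooden serving slide lying on the worktop, 150 (x) by 380 (y) mm, 26 mm high, with two steel guide rods along its y. Origin under its centre; +y runs to the left end, +x away from the robot (within about 0.2 rad of the room's axes).
- carriage (a joint): travel of the wooden carriage along the slide towards the slide's -y (to the right), in m. 0 = left station, where it starts; 0.130 = next station, at the right. At each station a sprung roller drops between two bumps (it takes about 3 to 5 N to push it in or out, and it draws the carriage home from within about 4 mm); end stop 30 mm past the right station (0.160).
- carriage_tab (a point): centre of the top of the carriage's upright wooden push tab (14 mm thick along the slide, 36 mm wide across it). The tab stands at the middle of the carriage's front edge (-x side), 69 mm tall above the board; its top is about 104 mm over the worktop. Axes as those of the slide.
- carriage_seat (a point): point on the top of the carriage's board (35 mm over the worktop) at the centre of the round steel collar (inner radius 51 mm, 7 mm high) in which the dish stands; axes as those of the slide: -x is the carriage's front, 118 mm from here to the tab. The board is 225 (x) by 160 (y) by 12 mm.
- dish: loose shallow round steel dish, 148 mm across, 26 mm high, about 0.26 kg, foot 94 mm across. Origin under its centre; its x axis points to the pouring lip, z up, and its bridge handle runs along its y axis, over the middle. At the start it stands in the collar with its lip to the left, roughly along the slide. Its floor is a cone rising 12 degrees from the middle.
- dish_handle (a point): middle of the dish's bridge handle bar (wood, 12 mm thick along the dish's x, 156 mm long along its y, 22 mm tall), 101 mm above the dish's underside, 136 mm over the worktop at the start; held up by a 8 mm steel post near each end
- dish_lip (a point): end of the dish's pouring lip, 100 mm from the dish's axis along its +x, 24 mm above its underside
- dish_bowl (a point): middle of the dish's inner floor, 8 mm above its underside
- tea_ball_center (a point): centre of the loose steel tea ball, 36 mm across, 45 g, that rests in the middle of the dish (centre about 25 mm above the dish's underside, about 17 mm above the point dish_bowl); it rolls easily
- mug_b: white mug with blue spots, 92x127x93 mm, bystander behind the slide; origin under its centre
- jar_rice: small glass jar with a yellow lid, 64 mm across, 82 mm high, bystander behind the slide; origin under its centre
- salt_mill: glass salt shaker with a grey cap, 44 mm across, 90 mm high, bystander to the left of the slide; origin under its centre

How it is judged:
On the way, in this order (a step that is already met when the one before it is completed fails the run):
1. the carriage rests in the right station's notch with the dish standing in its collar (value of joint carriage between 0.126 and 0.134 m and velocity of joint carriage between -0.01 and 0.01 m/s and distance between dish and carriage_seat below 0.008 m), for 0.3 s.
2. the dish is lifted clear by its handle, level (z of dish in the frame of carriage_seat above 0.025 m and angle between dish's own z axis and vertical below 0.15 rad and contact force between the fingers and dish above 1 N), for 0.2 s.
At the end, for the whole second after the job is handed in: The gripper holds the dish still, level within 0.09 rad, at least 25 mm above the carriage and within 40 mm of over its collar, lip to the front within 0.17 rad; ball within 12 mm of the middle; carriage within 4 mm of the right station; mug, jar, shaker moved under 20 mm (value of joint carriage between 0.126 and 0.134 m and z of dish in the frame of carriage_seat above 0.025 m and horizontal distance between dish and carriage_seat below 0.04 m and angle between dish's own z axis and vertical below 0.09 rad and angle between the x axis of dish and the x axis of slide, either way round below 0.17 rad and x of dish_lip in the frame of carriage_seat below -0.03 m and horizontal distance between tea_ball_center and dish_bowl below 0.012 m and distance between tea_ball_center and dish_bowl below 0.024 m and contact force between the fingers and dish above 1 N and linear speed of dish below 0.02 m/s and angular speed of dish below 0.15 rad/s and distance of each of mug_b, jar_rice, salt_mill from where it was at the start of the episode below 0.02 m); the arm keeps its last pose, push and grip.
It fails at once if the tea ball rolls more than 30 mm from the middle of the dish, or out of it (distance between tea_ball_center and dish_bowl above 0.036 m).
It fails at once if the dish tilts more than 0.2 rad (angle between dish's own z axis and vertical above 0.2 rad).
It fails at once if the robot touches the tea ball (contact force between any of the fingers, the arm and tea_ball above 0.1 N).
It fails at once if the dish is pushed or held by the fingers before the carriage is at the right station (contact force between the fingers and dish above 1 N and value of joint carriage below 0.122 m).
It fails at once if the spotted mug, the jar or the salt shaker is knocked about (distance of any of mug_b, jar_rice, salt_mill from where it was at the start of the episode above 0.02 m).
It also fails if it takes over 58 s, if anything falls off the work surface, if the arm or the gripper's body presses on something with over 40 N, if the wrist force passes 120 N, or if a joint passes its speed limit or range.

## Working session

There is one attempt and no reset: what is moved stays moved. The work goes in short steps, Python scripts to look and compute and a tool call to move; the robot and the scene stay as the last step left them, time stands still between calls to the robot, and variables do not carry over. Pictures are saved under pics/ and viewed, at most 10 in all, crops included, and the job is handed in when it is done.

Besides the shell and the picture viewer there is one more tool, called after "Call:" in YAML: its name, and indented under it one key for each argument. drive_tool: Moves the arm, as the interface text tells. Its arguments: {"type":"object","properties":{"commands":{"type":"array","items":{"type":"object","properties":{"hand":{"type":"number"},"translation":{"type":"array","items":{"type":"number"}},"angular":{"type":"array","items":{"type":"number"}}}}},"force":{"type":"number"}},"required":["commands"]}

```bash
mkdir -p pics; cat > h.py <<'E'
import numpy as np, cv2
from station import bot
def save(cam,fn):
    im=bot.read_camera(cam); cv2.imwrite('pics/'+fn,im[:,:,::-1]); return im
def ray(cam,px):
    m=bot.camera_model(cam); V=np.array(m['view']); R=V[:3,:3]; c=-R.T@V[:3,3]
    d=np.array([(px[0]-m['cx'])/m['fx'],-(px[1]-m['cy'])/m['fy'],-1.]); d=R.T@d
    return c,d/np.linalg.norm(d)
def atz(cam,px,z):
    c,d=ray(cam,px); return c+d*(z-c[2])/d[2]
def proj(cam,p):
    m=bot.camera_model(cam); V=np.array(m['view']); q=V[:3,:3]@np.asarray(p)+V[:3,3]
    return np.array([m['cx']+m['fx']*q[0]/-q[2], m['cy']+m['fy']*q[1]/q[2]])
def tri(a,b):
    (c1,d1),(c2,d2)=ray(*a),ray(*b)
    A=np.stack([d1,-d2],1); s=np.linalg.lstsq(A,c2-c1,rcond=None)[0]
    p,q=c1+d1*s[0],c2+d2*s[1]; return (p+q)/2,np.linalg.norm(p-q)
E
python3 - <<'E'
from h import *
np.set_printoptions(precision=3,suppress=True)
for c in('scene','top'):
    save(c,c+'0.png'); m=bot.camera_model(c); print(c,{k:v for k,v in m.items()})
    for n in('carriage_tab','carriage_seat','dish','dish_handle','dish_lip','tea_ball_center','mug_b','jar_rice','salt_mill','slide'):
        r=bot.find_in(c,n)
        print(n,[(np.round(x['position'],1),round(x['score'],2)) for x in r[:2]])
print(bot.get_obs())
E
```

```text
scene {'fx': 591.3047835477114, 'fy': 591.3047835477114, 'cx': 316.89778454257237, 'cy': 247.73482656125222, 'view': array([[-0.789, -0.614,  0.005,  0.633],
       [ 0.336, -0.425,  0.84 , -0.163],
       [-0.514,  0.665,  0.542, -1.139],
       [ 0.   ,  0.   ,  0.   ,  1.   ]])}
carriage_tab [(array([361.2, 290.6]), 0.89)]
carriage_seat [(array([357.7, 293.2]), 0.97)]
dish [(array([324. , 259.6]), 0.85)]
dish_handle [(array([324.3, 253.7]), 0.81), (array([321.6, 209. ]), 0.15)]
dish_lip [(array([327.7, 256.1]), 0.65)]
tea_ball_center [(array([326.7, 261.8]), 0.7), (array([356.6, 291.9]), 0.67)]
mug_b [(array([287.3, 227.4]), 0.85)]
jar_rice [(array([323. , 210.1]), 0.93)]
salt_mill [(array([259.7, 340.3]), 0.93)]
slide [(array([357.6, 290.8]), 0.65)]
top {'fx': 491.7310541471462, 'fy': 491.7310541471462, 'cx': 318.0996365229138, 'cy': 245.15518584671963, 'view': array([[-0.018, -1.   ,  0.005,  0.288],
       [ 0.989, -0.017,  0.146, -0.6  ],
       [-0.146,  0.007,  0.989, -1.091],
       [ 0.   ,  0.   ,  0.   ,  1.   ]])}
carriage_tab [(array([327.6, 304.4]), 0.71)]
carriage_se
[... 249 characters left out ...]
([348.6, 190.9]), 0.6), (array([324.2, 299.7]), 0.47)]
jar_rice [(array([403.8, 185.7]), 0.68)]
salt_mill [(array([224.4, 277.2]), 0.66), (array([405.9, 186.3]), 0.33)]
slide [(array([364.9, 274.4]), 0.97)]
{'t': 1.1, 'q': array([ 1.086,  0.477,  0.022,  1.555, -0.012,  1.109, -0.083]), 'joint_vel': array([ 0.   ,  0.001, -0.001,  0.001, -0.003, -0.001,  0.001]), 'joint_torque': array([  0.001, -59.634,   1.607, -28.154,   0.012,   0.002,  -0.   ]), 'eef_pos': array([ 0.248, -0.628,  0.245]), 'tool_rot': array([-0.   ,  0.982,  0.187,  0.   ]), 'contact_force': array([ 0.071, -0.007, -0.312]), 'torque': array([-0.03 ,  0.025, -0.02 ]), 'grasp_force': 0.0, 'gripper_width': 1.0006491311117602}
```

View pics/scene0.png

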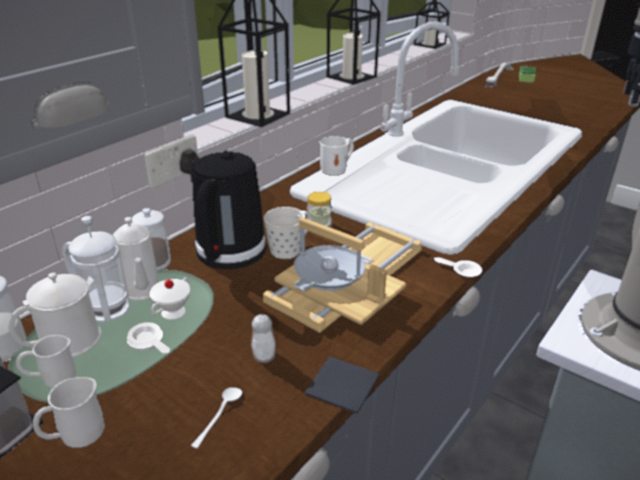

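View pics/top0.png

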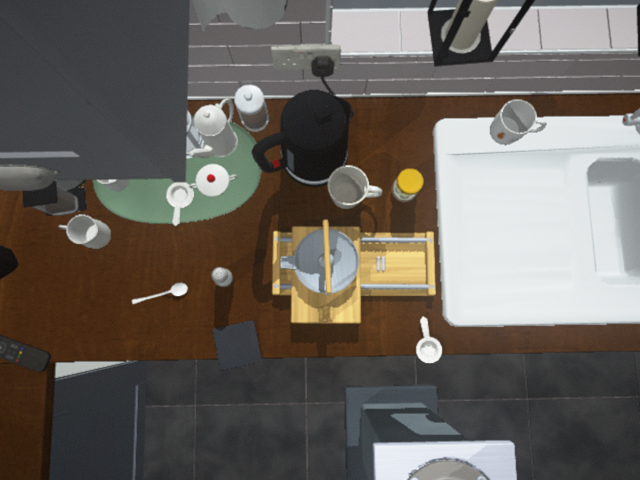

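The scene view shows the carriage (tab at about 377,280), the dish with its handle, and the mug and jar behind. The top view shows the slide spanning (275–435, 232–297), the handle from about (326,222) to (328,290), and the lip at (287,263). I'll zoom in next.

```bash
python3 - <<'E'
import cv2,numpy as np
a=cv2.imread('pics/top0.png')[210:335,262:442]; b=cv2.imread('pics/scene0.png')[185:335,255:435]
f=lambda x:cv2.resize(x,None,fx=3,fy=3,interpolation=cv2.INTER_CUBIC)[:,:]
a=cv2.resize(a,(400*1,278*1),interpolation=cv2.INTER_CUBIC)
a=cv2.imread('pics/top0.png')[215:330,268:368]; b=cv2.imread('pics/scene0.png')[205:335,300:413]
a=cv2.resize(a,(400,460),interpolation=cv2.INTER_CUBIC);b=cv2.resize(b,(400,460),interpolation=cv2.INTER_CUBIC)
cv2.imwrite('pics/z0.png',np.hstack([a,b]))
E
python3 - <<'E'
from h import *
np.set_printoptions(precision=1,suppress=True)
for c in('scene','top'):
    bot.read_camera(c)
    for n in('dish_handle','carriage_tab','slide'):
        r=bot.outline_of(c,n)
        if not r: continue
        m=r[0]['pixels'].astype(np.uint8); 
        cs=max(cv2.findContours(m,0,2)[0],key=cv2.contourArea)
        print(c,n,r[0]['position'],m.sum(),cv2.boundingRect(cs),cv2.boxPoints(cv2.minAreaRect(cs)).tolist())
E
```

```text
scene dish_handle [322.5, 253.9] 3234 (294, 217, 71, 73) [[294.0, 289.0], [294.0, 217.0], [364.0, 217.0], [364.0, 289.0]]
scene carriage_tab [357.8, 293.7] 3120 (275, 265, 130, 58) [[273.9532775878906, 280.0458984375], [301.0548400878906, 227.0745849609375], [406.5366516113281, 281.0419921875], [379.4350891113281, 334.0133056640625]]
scene slide [358.1, 289.7] 7109 (263, 222, 158, 110) [[254.96807861328125, 285.7615966796875], [398.8887939453125, 204.5755615234375], [440.9576416015625, 279.152099609375], [297.03692626953125, 360.338134765625]]
top dish_handle [325.3, 259.6] 3339 (281, 221, 78, 73) [[277.4931945800781, 263.4419860839844], [317.1433410644531, 213.2184600830078], [370.6092224121094, 255.42837524414062], [330.9590759277344, 305.65191650390625]]
top carriage_tab [330.5, 301.5] 3205 (291, 268, 70, 57) [[291.0, 324.0], [291.0, 268.0], [360.0, 268.0], [360.0, 324.0]]
top slide [365.1, 274.5] 8955 (273, 227, 163, 97) [[273.0, 227.0], [435.0, 227.0], [435.0, 323.0], [273.0, 323.0]]
```

View pics/z0.png

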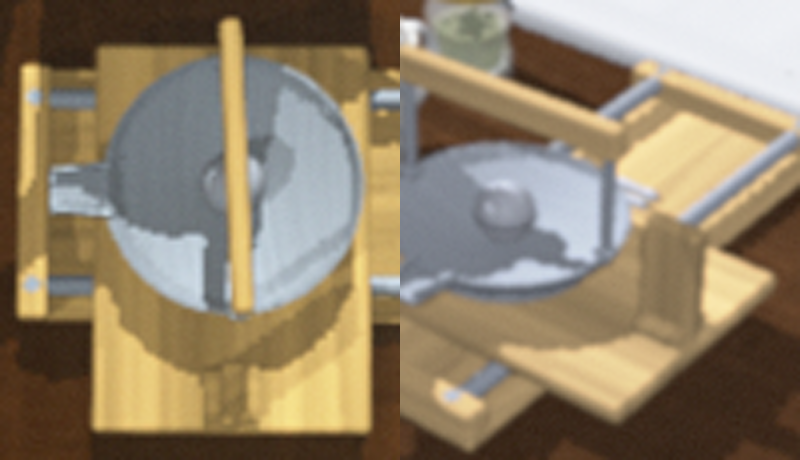

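```bash
cat > fit.py <<'E'
from h import *
from scipy.optimize import least_squares
def fr(x,y,a,p):
    c,s=np.cos(a),np.sin(a); return np.array([x+c*p[0]-s*p[1],y+s*p[0]+c*p[1],p[2]])
E
python3 - <<'E'
from fit import *
np.set_printoptions(precision=4,suppress=True)
T=lambda u,v:(268+u/4,215+v/4); S=lambda u,v:(300+(u-400)/3.54,205+v/3.54)
# z check
print('cams',[ray(c,(320,240))[0] for c in('scene','top')])
print('front-right board corner',tri(('top',T(372,432)),('scene',S(618,420))), tri(('top',T(372,432)),('scene',S(775,277))), )
print('handle near top end',tri(('top',T(242,310)),('scene',S(622,133))))
for t in [(95,45),(365,45),(372,432),(93,432)]: print('board',atz('top',T(*t),.035))
for t in [(775,277),(618,420)]: print('boardS',atz('scene',S(*t),.035))
print('handle far',atz('top',T(231,20),.147),'near',atz('top',T(242,310),.147))
print('tab top',atz('scene',S(645,212),.104),atz('scene',S(705,240),.104))
print('lip',atz('top',T(50,190),.059), 'ball',atz('top',T(233,183),.060),atz('scene',S(505,205),.060))
for n,t in dict(dl=(32,97),dr=(32,285)).items(): print('rod end',n,atz('top',T(*t),.026))
for n,z in (('mug_b',.045),('jar_rice',.045),('salt_mill',.045)):
  for c in('scene','top'):
    bot.read_camera(c); r=bot.find_in(c,n)
    if r: print(n,c,atz(c,r[0]['position'],z))
E
```

```text
cams [array([-0.0316,  1.0769,  0.7509]), array([0.4388, 0.2854, 1.1661])]
front-right board corner (array([ 0.4624,  0.1991, -0.0873]), np.float64(0.09439323991948302)) (array([0.4258, 0.1826, 0.0283]), np.float64(0.001309592692066551))
handle near top end (array([0.49  , 0.2579, 0.14  ]), np.float64(0.000892039397592475))
board [0.6516 0.3379 0.035 ]
board [0.6488 0.1801 0.035 ]
board [0.4253 0.1829 0.035 ]
board [0.4282 0.3414 0.035 ]
boardS [0.4221 0.1912 0.035 ]
boardS [0.4217 0.3528 0.035 ]
handle far [0.6427 0.2608 0.147 ] near [0.4901 0.2583 0.147 ]
tab top [0.465  0.2686 0.104 ] [0.4251 0.2708 0.104 ]
lip [0.5641 0.3631 0.059 ] ball [0.5661 0.2595 0.06  ] [0.5673 0.2584 0.06  ]
rod end dl [0.6229 0.3756 0.026 ]
rod end dr [0.5128 0.3762 0.026 ]
mug_b scene [0.7498 0.1934 0.045 ]
mug_b top [0.7351 0.1981 0.045 ]
jar_rice scene [0.7394 0.0589 0.045 ]
jar_rice top [0.7413 0.0657 0.045 ]
salt_mill scene [0.5276 0.511  0.045 ]
```

Call:
drive_tool:
  commands:
    - {"hand": 1, "translation": [230, 280, 10], "angular": [0, 0, -0.39]}
    - {"hand": 1, "translation": [230, 280, 10], "angular": [0, 0, -0.39]}
    - {"hand": 1, "translation": [230, 280, 10], "angular": [0, 0, -0.39]}
    - {"hand": 1, "translation": [230, 280, 10], "angular": [0, 0, -0.39]}
    - {"hand": 1, "translation": [230, 280, 10], "angular": [0, 0, -0.39]}
    - {"hand": 1, "translation": [230, 280, 10], "angular": [0, 0, -0.39]}
    - {"hand": 1, "translation": [230, 600, 10], "angular": [0, 0, -0.39]}
    - {"hand": 1, "translation": [230, 600, 10], "angular": [0, 0, -0.39]}
    - {"hand": 1, "translation": [230, 600, 10], "angular": [0, 0, -0.39]}
    - {"hand": 1, "translation": [230, 600, 10], "angular": [0, 0, -0.39]}
    - {"hand": 1, "translation": [230, 600, 10], "angular": [0, 0, -0.39]}
    - {"hand": 1, "translation": [230, 600, 10], "angular": [0, 0, -0.39]}

```text
t: 3.6
eef_pos: [0.4784, -0.0227, 0.2558]
tool_rot: [-0.001, 1.0, -0.003, 0.0]
contact_force: [0.6, -0.7, 0.4]
gripper_width: 1.001
grasp_force: 0.0
```

Call:
drive_tool:
  commands:
    - {"hand": 1, "translation": [-42, 285, 0], "angular": [0, 0, -0.008]}
    - {"hand": 1, "translation": [-42, 285, 0], "angular": [0, 0, -0.008]}
    - {"hand": 1, "translation": [-42, 285, 0], "angular": [0, 0, -0.008]}
    - {"hand": 1, "translation": [-42, 285, 0], "angular": [0, 0, -0.008]}
    - {"hand": 1, "translation": [-42, 285, 0], "angular": [0, 0, -0.008]}
    - {"hand": 1, "translation": [-42, 285, 0], "angular": [0, 0, -0.008]}
    - {"hand": 1, "translation": [-42, 285, -60], "angular": [0, 0, -0.008]}
    - {"hand": 1, "translation": [-42, 285, -115], "angular": [0, 0, -0.008]}
    - {"hand": 1, "translation": [-42, 285, -115], "angular": [0, 0, -0.008]}

```text
t: 4.72
eef_pos: [0.4347, 0.2537, 0.1371]
tool_rot: [0.003, 1.0, -0.012, -0.003]
contact_force: [0.2, -0.1, -0.1]
gripper_width: 0.995
grasp_force: 0.0
```

```bash
python3 - <<'E'
from h import *
print(bot.get_obs()['eef_pos'])
a=save('scene','s1.png');b=save('top','t1.png')
A=cv2.resize(a[180:330,290:440],(400,400),interpolation=2);B=cv2.resize(b[210:335,262:387],(400,400),interpolation=2)
cv2.imwrite('pics/z1.png',np.hstack([B,A])[:,:,::-1])
E
```

```text
[0.43467851 0.25367706 0.13708484]
```

View pics/z1.png

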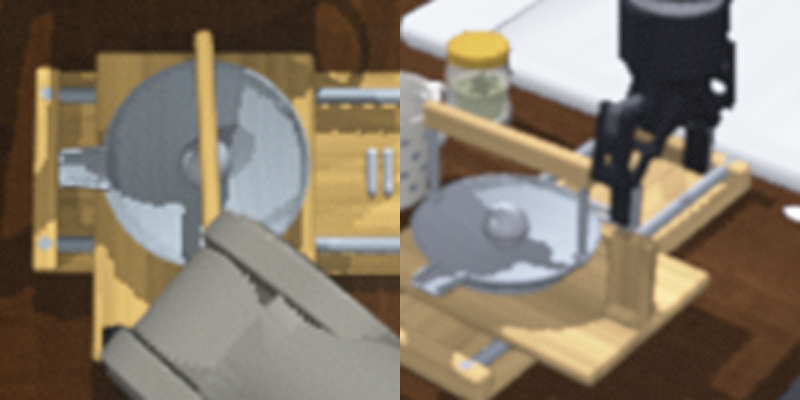

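```bash
python3 - <<'E'
from h import *
o=bot.get_obs(); p=o['eef_pos']; print(p,o['tool_rot'])
f=lambda q:(q-[290,180])*400/150+[400,0]
for n,d in dict(L=[0,.045,0],R=[0,-.045,0],C=[0,0,0]).items(): print(n,f(proj('scene',p+np.array(d))))
print('tab centre',f(proj('scene',[.446,.262,.104])))
E
```

```text
[0.43745022 0.25668379 0.14144376] [ 2.56203079e-05  9.99934877e-01 -1.14081771e-02  3.08833589e-04]
L [620.85661562 216.931892  ]
R [689.05063297 162.40938974]
C [655.86733393 188.94011145]
tab centre [638.32423581 231.54901527]
```

Call:
drive_tool:
  commands:
    - {"hand": 1, "translation": [0, 5, 0], "angular": [0, 0, 0.006]}
    - {"hand": 1, "translation": [0, 5, -30], "angular": [0, 0, 0.006]}
    - {"hand": 1, "translation": [0, 5, -56], "angular": [0, 0, 0.006]}
    - {"hand": 1, "translation": [0, 5, -56], "angular": [0, 0, 0.006]}

```text
t: 5.32
eef_pos: [0.4364, 0.2625, 0.0847]
tool_rot: [0.0, 1.0, -0.007, -0.0]
contact_force: [0.1, -0.1, -0.0]
gripper_width: 1.003
grasp_force: 0.0
```

Call:
drive_tool:
  commands:
    - {"hand": 0.3, "translation": [0, 0, 0], "angular": [0, 0, 0]}
    - {"hand": 0.3, "translation": [0, 0, 0], "angular": [0, 0, 0]}
    - {"hand": 0.3, "translation": [0, 0, 0], "angular": [0, 0, 0]}
    - {"hand": 0.3, "translation": [0, 0, 0], "angular": [0, 0, 0]}
  force: 20

```text
t: 5.82
eef_pos: [0.4366, 0.2624, 0.0847]
tool_rot: [-0.0, 1.0, -0.008, 0.0]
contact_force: [0.3, -0.7, 0.4]
gripper_width: 0.299
grasp_force: 0.0
```

Call:
drive_tool:
  commands:
    - {"hand": 0.1, "translation": [0, 0, 0], "angular": [0, 0, 0]}
    - {"hand": 0.1, "translation": [0, 0, 0], "angular": [0, 0, 0]}
    - {"hand": 0.1, "translation": [0, 0, 0], "angular": [0, 0, 0]}
    - {"hand": 0.1, "translation": [0, 0, 0], "angular": [0, 0, 0]}
  force: 20

```text
t: 6.32
eef_pos: [0.4365, 0.2629, 0.0846]
tool_rot: [-0.0, 1.0, -0.007, 0.0]
contact_force: [-1.5, 2.4, 3.4]
gripper_width: 0.161
grasp_force: 23.4
```

Call:
drive_tool:
  commands:
    - {"hand": 0.1, "translation": [0, -2, 0], "angular": [0, 0, 0]}
    - {"hand": 0.1, "translation": [0, -5, 0], "angular": [0, 0, 0]}
    - {"hand": 0.1, "translation": [0, -9, 0], "angular": [0, 0, 0]}
    - {"hand": 0.1, "translation": [0, -14, 0], "angular": [0, 0, 0]}
    - {"hand": 0.1, "translation": [0, -20, 0], "angular": [0, 0, 0]}
    - {"hand": 0.1, "translation": [-0.5, -27, 0], "angular": [0, 0, 0]}
    - {"hand": 0.1, "translation": [-0.5, -34, 0], "angular": [0, 0, 0]}
    - {"hand": 0.1, "translation": [-0.5, -41, 0], "angular": [0, 0, 0]}
    - {"hand": 0.1, "translation": [-0.5, -48, 0], "angular": [0, 0, 0]}
    - {"hand": 0.1, "translation": [-1, -54, 0], "angular": [0, 0, 0]}
    - {"hand": 0.1, "translation": [-1, -58, 0], "angular": [0, 0, 0]}
    - {"hand": 0.1, "translation": [-1, -60, 0], "angular": [0, 0, 0]}

```text
t: 7.82
eef_pos: [0.4351, 0.2011, 0.0845]
tool_rot: [0.001, 1.0, -0.008, -0.0]
contact_force: [-1.9, 0.3, 9.5]
gripper_width: 0.162
grasp_force: 24.1
```

Call:
drive_tool:
  commands:
    - {"hand": 0.1, "translation": [0, -2, 0], "angular": [0, 0, 0]}
    - {"hand": 0.1, "translation": [0, -5, 0], "angular": [0, 0, 0]}
    - {"hand": 0.1, "translation": [0, -10, 0], "angular": [0, 0, 0]}
    - {"hand": 0.1, "translation": [0, -16, 0], "angular": [0, 0, 0]}
    - {"hand": 0.1, "translation": [0, -23, 0], "angular": [0, 0, 0]}
    - {"hand": 0.1, "translation": [-0.5, -31, 0], "angular": [0, 0, 0]}
    - {"hand": 0.1, "translation": [-0.5, -39, 0], "angular": [0, 0, 0]}
    - {"hand": 0.1, "translation": [-1, -47, 0], "angular": [0, 0, 0]}
    - {"hand": 0.1, "translation": [-1, -55, 0], "angular": [0, 0, 0]}
    - {"hand": 0.1, "translation": [-1, -62, 0], "angular": [0, 0, 0]}
    - {"hand": 0.1, "translation": [-1, -67, 0], "angular": [0, 0, 0]}
    - {"hand": 0.1, "translation": [-1, -70, 0], "angular": [0, 0, 0]}

```text
t: 9.32
eef_pos: [0.4335, 0.1318, 0.0845]
tool_rot: [0.0, 1.0, -0.008, -0.001]
contact_force: [-5.2, 4.9, 8.3]
gripper_width: 0.157
grasp_force: 24.1
```

Call:
drive_tool:
  commands:
    - {"hand": 0.1, "translation": [0, 0, 0], "angular": [0, 0, 0]}
    - {"hand": 0.1, "translation": [0, 0, 0], "angular": [0, 0, 0]}

```text
t: 9.57
eef_pos: [0.4335, 0.1319, 0.0845]
tool_rot: [0.0, 1.0, -0.008, -0.001]
contact_force: [-4.2, 2.6, 9.7]
gripper_width: 0.163
grasp_force: 24.3
```

Call:
drive_tool:
  commands:
    - {"hand": 0.5, "translation": [0, 0, 0], "angular": [0, 0, 0]}
    - {"hand": 0.5, "translation": [0, 0, 0], "angular": [0, 0, 0]}
    - {"hand": 0.5, "translation": [0, 0, 0], "angular": [0, 0, 0]}
    - {"hand": 0.5, "translation": [0, 0, 40], "angular": [0, 0, 0]}
    - {"hand": 0.5, "translation": [0, 0, 90], "angular": [0, 0, 0]}
    - {"hand": 0.5, "translation": [-10, -40, 150], "angular": [0, 0, 0]}
    - {"hand": 0.5, "translation": [-10, -100, 190], "angular": [0, 0, 0]}
    - {"hand": 0.5, "translation": [-10, -160, 190], "angular": [0, 0, 0]}
    - {"hand": 0.5, "translation": [-10, -220, 190], "angular": [0, 0, 0]}
    - {"hand": 0.5, "translation": [-10, -260, 190], "angular": [0, 0, 0]}
    - {"hand": 0.5, "translation": [-10, -260, 190], "angular": [0, 0, 0]}
    - {"hand": 0.5, "translation": [-10, -260, 190], "angular": [0, 0, 0]}

```text
t: 11.08
eef_pos: [0.4242, -0.1272, 0.2741]
tool_rot: [-0.0, 1.0, -0.008, -0.0]
contact_force: [0.6, 0.7, -0.3]
gripper_width: 0.503
grasp_force: 0.0
```

```bash
python3 - <<'E'
from h import *
print(bot.get_obs()['eef_pos'],bot.get_obs()['contact_force'])
a=save('scene','s2.png');b=save('top','t2.png')
A=cv2.resize(a[175:325,320:470],(400,400),interpolation=2);B=cv2.resize(b[210:335,310:435],(400,400),interpolation=2)
cv2.imwrite('pics/z2.png',np.hstack([B,A])[:,:,::-1])
E
```

```text
[ 0.42417127 -0.12715423  0.27405186] [ 0.60062456  0.70526537 -0.27198606]
```

View pics/z2.png

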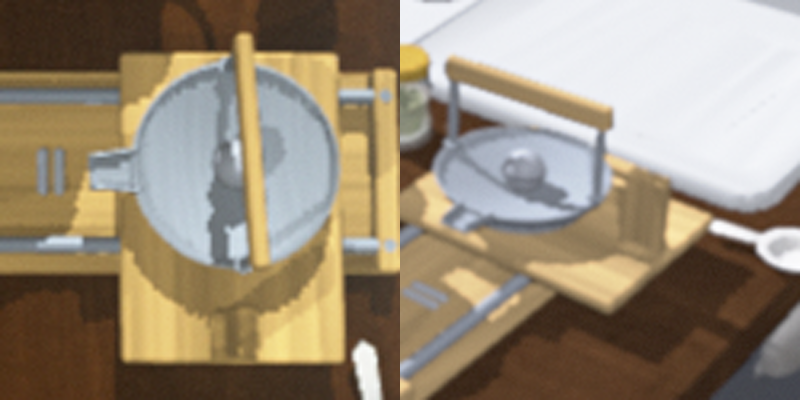

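The carriage is at the right, the dish still sits in its collar and the ball is centred (232,160). In the top crop the handle runs from (243,37) to (260,262).

```bash
python3 - <<'E'
from h import *
np.set_printoptions(precision=4,suppress=True)
T=lambda u,v:(310+u/3.2,210+v/3.2); S=lambda u,v:(320+(u-400)*.375,175+v*.375)
for t in [(122,52),(340,52),(343,360),(122,362)]: print('board',atz('top',T(*t),.035))
for t in [(712,216),(612,310)]: print('boardS',atz('scene',S(*t),.035))
print('far',atz('top',T(243,37),.147),'near',atz('top',T(260,264),.147))
print('tri far',tri(('top',T(243,37)),('scene',S(450,60))),'near',tri(('top',T(260,264)),('scene',S(610,110))))
print('tabS',atz('scene',S(625,170),.104),atz('scene',S(665,185),.104))
print('ball',atz('top',T(232,160),.060),atz('scene',S(523,170),.060))
for c in('scene','top'):
  bot.read_camera(c)
  for n in('tea_ball_center','mug_b','jar_rice'):
    r=bot.find_in(c,n)
    if r: print(n,c,r[0]['score'],atz(c,r[0]['position'],.06 if n[0]=='t' else .045))
E
```

```text
board [0.6493 0.2061 0.035 ]
board [0.6465 0.0466 0.035 ]
board [0.4241 0.0551 0.035 ]
board [0.4255 0.2122 0.035 ]
boardS [0.4204 0.0616 0.035 ]
boardS [0.4183 0.2228 0.035 ]
far [0.6371 0.1338 0.147 ] near [0.4877 0.1286 0.147 ]
tri far (array([0.6388, 0.1322, 0.137 ]), np.float64(0.0006524261330110371)) near (array([0.4879, 0.1275, 0.1408]), np.float64(0.0003889305769081306))
tabS [0.4609 0.1436 0.104 ] [0.4257 0.1434 0.104 ]
ball [0.5656 0.1321 0.06  ] [0.5608 0.1326 0.06  ]
tea_ball_center scene 0.48 [0.5714 0.1154 0.06  ]
mug_b scene 0.86 [0.7373 0.1909 0.045 ]
jar_rice scene 0.77 [0.7312 0.076  0.045 ]
tea_ball_center top 0.71 [0.5608 0.1205 0.06  ]
mug_b top 0.78 [0.7331 0.2057 0.045 ]
jar_rice top 0.7 [0.7411 0.0664 0.045 ]
```

Call:
drive_tool:
  commands:
    - {"hand": 1, "translation": [70, 60, 0], "angular": [0, 0, 0.04]}
    - {"hand": 1, "translation": [139, 120, 0], "angular": [0, 0, 0.04]}
    - {"hand": 1, "translation": [139, 180, 0], "angular": [0, 0, 0.04]}
    - {"hand": 1, "translation": [139, 240, 0], "angular": [0, 0, 0.04]}
    - {"hand": 1, "translation": [139, 258, -10], "angular": [0, 0, 0.04]}
    - {"hand": 1, "translation": [139, 258, -40], "angular": [0, 0, 0.04]}
    - {"hand": 1, "translation": [139, 258, -70], "angular": [0, 0, 0.04]}
    - {"hand": 1, "translation": [139, 258, -70], "angular": [0, 0, 0.04]}

```text
t: 12.58
eef_pos: [0.5618, 0.1298, 0.2021]
tool_rot: [0.001, 1.0, 0.013, -0.002]
contact_force: [-0.1, 0.8, 0.2]
gripper_width: 1.002
grasp_force: 0.0
```

```bash
python3 - <<'E'
from h import *
o=bot.get_obs();print(o['eef_pos'],o['tool_rot'])
a=save('scene','s3.png');b=save('top','t3.png')
A=cv2.resize(a[155:305,320:470],(400,400),interpolation=2);B=cv2.resize(b[210:335,310:435],(400,400),interpolation=2)
cv2.imwrite('pics/z3.png',np.hstack([B,A])[:,:,::-1])
f=lambda q:(q-[320,155])*400/150+[400,0]
for d in (.042,-.042): print(f(proj('scene',o['eef_pos']+[0,d,0])))
E
```

```text
[0.56179689 0.12984961 0.20210071] [ 6.62018662e-04  9.99918175e-01  1.25344810e-02 -2.46828410e-03]
[502.54490314  86.33792274]
[562.16329244  48.77474149]
```

View pics/z3.png

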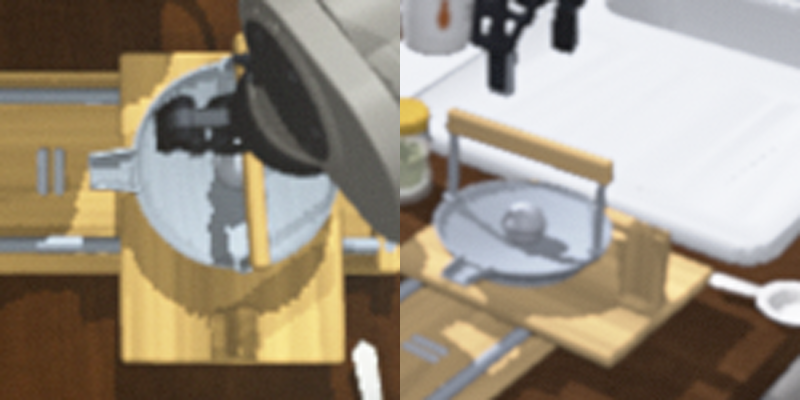

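The fingers straddle the handle, with the left fingertip at (502,88) and the right at (565,45), both close to where they should be. Going down now.

Call:
drive_tool:
  commands:
    - {"hand": 1, "translation": [1, 1, -25], "angular": [0, 0, 0]}
    - {"hand": 1, "translation": [1, 1, -50], "angular": [0, 0, 0]}
    - {"hand": 1, "translation": [1, 1, -73], "angular": [0, 0, 0]}
    - {"hand": 1, "translation": [1, 1, -73], "angular": [0, 0, 0]}
    - {"hand": 0.4, "translation": [1, 1, -73], "angular": [0, 0, 0]}
    - {"hand": 0.4, "translation": [1, 1, -73], "angular": [0, 0, 0]}
    - {"hand": 0.4, "translation": [1, 1, -73], "angular": [0, 0, 0]}
    - {"hand": 0.3, "translation": [1, 1, -73], "angular": [0, 0, 0]}
    - {"hand": 0.3, "translation": [1, 1, -73], "angular": [0, 0, 0]}
  force: 20

```text
t: 13.8
eef_pos: [0.5644, 0.1313, 0.1314]
tool_rot: [0.0, 1.0, 0.012, 0.0]
contact_force: [0.3, -0.1, -0.5]
gripper_width: 0.301
grasp_force: 0.0
```

```bash
python3 - <<'E'
from h import *
o=bot.get_obs();print(o['eef_pos'],o['tool_rot'],o['contact_force'])
a=save('scene','s4.png');b=save('top','t4.png')
A=cv2.resize(a[165:285,330:450],(500,500),interpolation=2)
cv2.imwrite('pics/z4.png',A[:,:,::-1])
E
```

```text
[0.56439957 0.13134562 0.1314101 ] [1.12117902e-05 9.99923355e-01 1.23805824e-02 7.30458791e-05] [ 0.32089978 -0.14883765 -0.4697889 ]
```

View pics/z4.png

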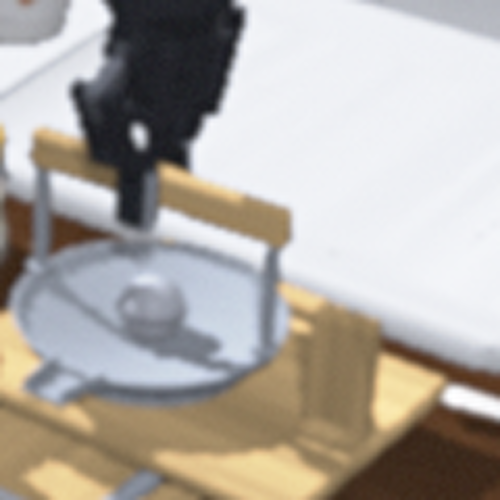

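The fingers straddle the bar near its middle, around (145,185), with the tips well above the ball. Closing.

Call:
drive_tool:
  commands:
    - {"hand": 0.22, "translation": [0, 0, 0], "angular": [0, 0, 0]}
    - {"hand": 0.18, "translation": [0, 0, 0], "angular": [0, 0, 0]}
    - {"hand": 0.15, "translation": [0, 0, 0], "angular": [0, 0, 0]}
    - {"hand": 0.1, "translation": [0, 0, 0], "angular": [0, 0, 0]}
    - {"hand": 0.05, "translation": [0, 0, 0], "angular": [0, 0, 0]}
    - {"hand": 0.05, "translation": [0, 0, 0], "angular": [0, 0, 0]}
  force: 20

```text
t: 14.65
eef_pos: [0.5644, 0.1313, 0.1313]
tool_rot: [0.0, 1.0, 0.012, -0.0]
contact_force: [-0.6, 0.4, -0.2]
gripper_width: 0.14
grasp_force: 21.8
```

Call:
drive_tool:
  commands:
    - {"hand": 0.05, "translation": [0, 0, 0], "angular": [0, 0, 0]}
    - {"hand": 0.05, "translation": [0, 0, 0], "angular": [0, 0, 0]}
  force: 50

```text
t: 14.9
eef_pos: [0.5644, 0.1315, 0.1314]
tool_rot: [-0.0, 1.0, 0.012, 0.0]
contact_force: [0.3, -0.3, 0.1]
gripper_width: 0.134
grasp_force: 49.8
```

Call:
drive_tool:
  commands:
    - {"hand": 0.05, "translation": [0, 0, 1], "angular": [0, 0, 0]}
    - {"hand": 0.05, "translation": [0, 0, 3], "angular": [0, 0, 0]}
    - {"hand": 0.05, "translation": [0, 0, 6], "angular": [0, 0, 0]}
    - {"hand": 0.05, "translation": [0, 0, 11], "angular": [0, 0, 0]}
    - {"hand": 0.05, "translation": [0, 0, 17], "angular": [0, 0, 0]}
    - {"hand": 0.05, "translation": [0, 0, 24], "angular": [0, 0, 0]}
    - {"hand": 0.05, "translation": [0, 0, 31], "angular": [0, 0, 0]}
    - {"hand": 0.05, "translation": [0, 0, 38], "angular": [0, 0, 0]}
    - {"hand": 0.05, "translation": [0, 0, 44], "angular": [0, 0, 0]}
    - {"hand": 0.05, "translation": [0, 0, 48], "angular": [0, 0, 0]}
    - {"hand": 0.05, "translation": [0, 0, 50], "angular": [0, 0, 0]}
    - {"hand": 0.05, "translation": [0, 0, 50], "angular": [0, 0, 0]}

```text
t: 16.4
eef_pos: [0.5643, 0.1313, 0.1813]
tool_rot: [0.0, 1.0, 0.012, -0.0]
contact_force: [-0.3, -0.3, -3.8]
gripper_width: 0.133
grasp_force: 49.3
```

```bash
python3 - <<'E'
from h import *
o=bot.get_obs();print(o['eef_pos'],o['tool_rot'],o['contact_force'],o['torque'])
a=save('scene','s5.png');b=save('top','t5.png')
A=cv2.resize(a[155:305,320:470],(400,400),interpolation=2);B=cv2.resize(b[210:335,310:435],(400,400),interpolation=2)
cv2.imwrite('pics/z5.png',np.hstack([B,A])[:,:,::-1])
E
```

```text
[0.56434903 0.13132734 0.18130498] [ 1.67798864e-05  9.99923345e-01  1.23816126e-02 -3.49356556e-06] [-0.27709256 -0.33851647 -3.81668841] [-0.0141726  -0.00192693 -0.03103035]
```

View pics/z5.png

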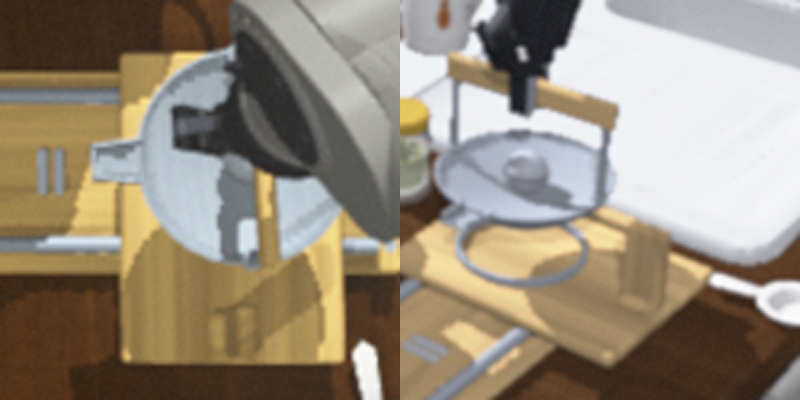

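The dish is lifted level with the ball at about (525,170). The lip would skim the tab top at this height, so I'll go 25 mm higher and then turn.

Call:
drive_tool:
  commands:
    - {"hand": 0.05, "translation": [0, 0, 1], "angular": [0, 0, 0]}
    - {"hand": 0.05, "translation": [0, 0, 4], "angular": [0, 0, 0]}
    - {"hand": 0.05, "translation": [0, 0, 9], "angular": [0, 0, 0]}
    - {"hand": 0.05, "translation": [0, 0, 15], "angular": [0, 0, 0]}
    - {"hand": 0.05, "translation": [0, 0, 20], "angular": [0, 0, 0]}
    - {"hand": 0.05, "translation": [0, 0, 24], "angular": [0, 0, 0]}
    - {"hand": 0.05, "translation": [0, 0, 25], "angular": [0, 0, 0]}
    - {"hand": 0.05, "translation": [0, 0, 25], "angular": [0, 0, 0.01]}
    - {"hand": 0.05, "translation": [0, 0, 25], "angular": [0, 0, 0.03]}
    - {"hand": 0.05, "translation": [0, 0, 25], "angular": [0, 0, 0.06]}
    - {"hand": 0.05, "translation": [0, 0, 25], "angular": [0, 0, 0.09]}
    - {"hand": 0.05, "translation": [0, 0, 25], "angular": [0, 0, 0.11]}

```text
t: 18.0
eef_pos: [0.5644, 0.1313, 0.2062]
tool_rot: [0.0, 0.998, 0.068, -0.0]
contact_force: [0.1, -0.4, -3.4]
gripper_width: 0.133
grasp_force: 49.3
```

Call:
drive_tool:
  commands:
    - {"hand": 0.05, "translation": [0, 0, 0], "angular": [0, 0, 0.03]}
    - {"hand": 0.05, "translation": [0, 0, 0], "angular": [0, 0, 0.07]}
    - {"hand": 0.05, "translation": [0, 0, 0], "angular": [0, 0, 0.12]}
    - {"hand": 0.05, "translation": [0, 0, 0], "angular": [0, 0, 0.17]}
    - {"hand": 0.05, "translation": [0, 0, 0], "angular": [0, 0, 0.22]}
    - {"hand": 0.05, "translation": [0, 0, 0], "angular": [0, 0, 0.27]}
    - {"hand": 0.05, "translation": [0, 0, 0], "angular": [0, 0, 0.32]}
    - {"hand": 0.05, "translation": [0, 0, 0], "angular": [0, 0, 0.37]}
    - {"hand": 0.05, "translation": [0, 0, 0], "angular": [0, 0, 0.42]}
    - {"hand": 0.05, "translation": [0, 0, 0], "angular": [0, 0, 0.46]}
    - {"hand": 0.05, "translation": [0, 0, 0], "angular": [0, 0, 0.49]}
    - {"hand": 0.05, "translation": [0, 0, 0], "angular": [0, 0, 0.5]}

```text
t: 19.5
eef_pos: [0.5644, 0.1313, 0.2063]
tool_rot: [0.0, 0.95, 0.312, 0.0]
contact_force: [-0.8, 0.1, -3.3]
gripper_width: 0.136
grasp_force: 49.3
```

Call:
drive_tool:
  commands:
    - {"hand": 0.05, "translation": [0, 0, 0], "angular": [0, 0, 0.03]}
    - {"hand": 0.05, "translation": [0, 0, 0], "angular": [0, 0, 0.07]}
    - {"hand": 0.05, "translation": [0, 0, 0], "angular": [0, 0, 0.12]}
    - {"hand": 0.05, "translation": [0, 0, 0], "angular": [0, 0, 0.17]}
    - {"hand": 0.05, "translation": [0, 0, 0], "angular": [0, 0, 0.22]}
    - {"hand": 0.05, "translation": [0, 0, 0], "angular": [0, 0, 0.27]}
    - {"hand": 0.05, "translation": [0, 0, 0], "angular": [0, 0, 0.32]}
    - {"hand": 0.05, "translation": [0, 0, 0], "angular": [0, 0, 0.37]}
    - {"hand": 0.05, "translation": [0, 0, 0], "angular": [0, 0, 0.42]}
    - {"hand": 0.05, "translation": [0, 0, 0], "angular": [0, 0, 0.46]}
    - {"hand": 0.05, "translation": [0, 0, 0], "angular": [0, 0, 0.49]}
    - {"hand": 0.05, "translation": [0, 0, 0], "angular": [0, 0, 0.5]}

```text
t: 21.0
eef_pos: [0.5644, 0.1313, 0.2063]
tool_rot: [-0.0, 0.843, 0.538, 0.0]
contact_force: [-0.2, 0.4, -3.1]
gripper_width: 0.129
grasp_force: 49.3
```

Call:
drive_tool:
  commands:
    - {"hand": 0.05, "translation": [0, 0, 0], "angular": [0, 0, 0.03]}
    - {"hand": 0.05, "translation": [0, 0, 0], "angular": [0, 0, 0.07]}
    - {"hand": 0.05, "translation": [0, 0, 0], "angular": [0, 0, 0.12]}
    - {"hand": 0.05, "translation": [0, 0, 0], "angular": [0, 0, 0.17]}
    - {"hand": 0.05, "translation": [0, 0, 0], "angular": [0, 0, 0.22]}
    - {"hand": 0.05, "translation": [0, 0, 0], "angular": [0, 0, 0.27]}
    - {"hand": 0.05, "translation": [0, 0, 0], "angular": [0, 0, 0.32]}
    - {"hand": 0.05, "translation": [0, 0, 0], "angular": [0, 0, 0.36]}
    - {"hand": 0.05, "translation": [0, 0, 0], "angular": [0, 0, 0.39]}
    - {"hand": 0.05, "translation": [0, 0, 0], "angular": [0, 0, 0.41]}
    - {"hand": 0.05, "translation": [0, 0, 0], "angular": [0, 0, 0.42]}
    - {"hand": 0.05, "translation": [0, 0, 0], "angular": [0, 0, 0.42]}

```text
t: 22.5
eef_pos: [0.5644, 0.1313, 0.2063]
tool_rot: [-0.0, 0.713, 0.701, 0.0]
contact_force: [0.7, 0.4, -2.9]
gripper_width: 0.131
grasp_force: 49.3
```

Call:
drive_tool:
  commands:
    - {"hand": 0.05, "translation": [0, 0, 0], "angular": [0, 0, 0]}
    - {"hand": 0.05, "translation": [0, 0, 0], "angular": [0, 0, 0]}
    - {"hand": 0.05, "translation": [0, 0, 0], "angular": [0, 0, 0]}
    - {"hand": 0.05, "translation": [0, 0, 0], "angular": [0, 0, 0]}
    - {"hand": 0.05, "translation": [0, 0, 0], "angular": [0, 0, 0]}
    - {"hand": 0.05, "translation": [0, 0, 0], "angular": [0, 0, 0]}
    - {"hand": 0.05, "translation": [0, 0, 0], "angular": [0, 0, 0]}
    - {"hand": 0.05, "translation": [0, 0, 0], "angular": [0, 0, 0]}

```text
t: 23.5
eef_pos: [0.5644, 0.1313, 0.2063]
tool_rot: [-0.0, 0.713, 0.701, 0.0]
contact_force: [-0.4, -0.1, -3.5]
gripper_width: 0.131
grasp_force: 49.3
```

```bash
python3 - <<'E'
from h import *
o=bot.get_obs();print(o['eef_pos'],o['tool_rot'],o['contact_force'],o['grasp_force'])
a=save('scene','s6.png');b=save('top','t6.png')
A=cv2.resize(a[145:295,320:470],(400,400),interpolation=2);B=cv2.resize(b[210:335,310:435],(400,400),interpolation=2)
cv2.imwrite('pics/z6.png',np.hstack([B,A])[:,:,::-1])
E
```

```text
[0.5643661 0.1313401 0.206292 ] [-7.73385607e-06  7.12751264e-01  7.01416877e-01  1.75835335e-06] [-0.39930623 -0.08522361 -3.48288329] 49.27696645259857
```

View pics/z6.png

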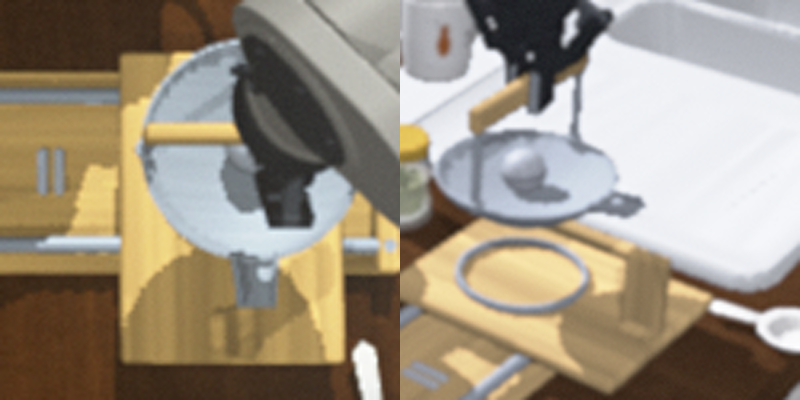

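The lip points to the front (top crop, 257,285), the ball is central (525,168), and the dish is level with the carriage at the right station. Handing in.

```bash
python3 -c "
from station import bot
print(bot.hand_in())"
```

```text
the job is handed in; nothing more can be done
None
```

I handed the job in with the carriage at the right station and the dish held level about 75 mm above its seat, lip to the front and ball in the middle; hand-in returned no verdict.

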